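# Extend the blue bench lamp's telescopic arm to its outer hole

### The arm

A 6-joint arm with a two-finger parallel gripper is mounted at the origin on the work surface. World frame = base frame: x ahead of the robot, y to its left, z up, the work surface at z = 0. Lengths are in m, angles in degrees, forces in N, time in s.
With the tool pointing down it reaches from about 0.25 to 0.725 m from the base axis. Payload 9.7 kg.
Tool frame: the origin (TCP) lies on the centre line of the jaws, within the pads' length; the fingertips stand 14 mm ahead of it and the grasp point (between the pads) lies 5 mm behind it; z points along the fingers, y is the line along which they close (so a half turn about z gives the same grasp; the last joint's range is limited). The gripper opens to 85 mm and grips with 20 to 120 N. Pads are 22 mm wide; open, the fingers measure 114 mm over their backs; the gripper's body (76 mm by 85 mm) begins 54 mm behind the grasp point. The pads swing forward as they close: fully open they stand 13 mm farther back than shut.
Start: joints at [68.755, 4.979, 10.078, 95.1, 0, 90], TCP at [0.199, 0.513, 0.245] pointing down, gripper open.
Joint ranges: [-179.16, 179.16], [-48.56, 103.87], [-65.8, 70.77], [-126.05, 130.52], [-82.76, 87.17], [-180, 180]. Speed limits (degrees/s): [127.2, 127.2, 147.25, 180, 180, 180].

### API

Orientations are given as [roll, pitch, yaw] about the fixed x, y, z axes, in that order (R = Rz(yaw) Ry(pitch) Rx(roll)).
In Python, from workcell import bot, camera, get_calibration, ticket gives the robot as it stands. The module is installed in compiled form; this text tells all that it offers.
- The arm moves only by the tool send_rows, never from a script. Its arguments are lists of equal length, an entry for each row: "linear": the shift along the tool's x, y, z in m, a list of three; "twist": the turn, a rotation vector about the tool's x, y, z in units of 10 degrees (1.0 is 10 degrees), a list of three; "gripper": the opening in per cent of the stroke, from 0 (shut) to 100 (fully open). In form: {"linear": [[x, y, z], ...], "twist": [[wx, wy, wz], ...], "gripper": [gripper, ...]}. A call has 1 to 8 rows; each row shifts and turns the commanded pose from where the row before left it, along the tool's axes as they then stand; what a row does not reach is not made up. A row lasts 1/8 s, in which the tool goes at most 62.5 mm and 10.7 degrees, less where a joint would pass 70% of its speed; a pose out of reach is approached as far as the arm can. A call with a gripper value outside its range is refused whole. The fingers move at their own pace and stop on an object; "grip_force" is the grip in N (left out, the last holds). Time passes only in rows, so rows that do not move let the fingers close. It gives the time, the measured TCP pose, the force, the opening and the grip force at its end, in the units of the state.
- bot.get_obs(): the state, without advancing time (a new reading comes with each control period).
- camera(name): name is "scene" or "top" or "wrist"; returns the picture (384x512x3 uint8, red, green, blue); there is no depth.
- get_calibration(name): a dict with "fx", "fy", "cx", "cy" (pixels), "origin" and "orientation" of the camera in the world; the wrist camera has in their place "hand_eye" (4x4, takes a point from camera to tool coordinates, whose origin is the TCP and whose axes are the flange's). Camera axes: x right, y down, z forward; pixel columns grow to the right and rows downward; lengths in m; the calibration is good to about 2 mm. A picture is of the moment at which its call begins: read the wrist's pose just before it. get_calibration takes no time and is no camera call.
- ticket.job_done(): hands the job in; it is judged then, once.
The state is a dict: "time": time; "q": joint angles; "qd": joint speeds; "joint_efforts": joint torques, N m; "ee_pos": TCP position; "tcp_rot": TCP orientation; "wrist_force": force on the tool from outside, world axes, zero at the start; "torque": the same for the moment, N m; "opening": finger opening in m; "grasp_force": force on a finger pad.
Only numpy, scipy, OpenCV 4.12 (cv2) and the standard library are available. Lean on these libraries where they do the work, as an engineer would, in place of code of your own. Each camera call takes 0.05 s, during which the arm holds its last target. There are 200 camera calls.

### The job

On the laboratory counter, extend the telescopic arm of the blue bench lamp: press its orange spring pin flush, then slide the inner tube out until the pin pops up in the other hole of the blue tube and locks the lamp there. Do not pull out the arm of the white lamp stand.

Things in the scene. Friction and masses are not known exactly. Their poses are not given: they have to be found in the camera images.
- blue_stand: Fixed stand of the blue lamp: blue outer tube 40 mm square, 200 mm long, lying level. Origin on the counter below the tube's axis; x along the tube towards the lamp (the arm slides out this way), z up. In its frame, mm: tube from x -130 to its mouth at x 70, flat top z 90, wall 3. Two black-ringed 20 mm holes in the top: first at x -45 (pin is in it), other at x 30. Dark foot 150 x 110.
- blue_tube (a joint): Slide s of the inner tube along +x of the stand, m: near 0.002 at first, 0.075 in the other hole (2 mm play), end stop 0.079. Locked while the pin is up in a hole. Slides with 2 to 5 N and stays where left. Stand frame, mm: blue upright grip plate at x 110+s, 12 thick along x, 40 wide, z 80 to 135; white lamp head, 68 diameter, at x 172+s, top z 94.
- blue_pin (a joint): How far the orange domed pin (16 mm diameter, at x -45+s, y 0 of the stand) is pressed, m: 0 = up, its top at z 98 mm, 8 mm proud; 0.008 = flush; 0.011 = under the wall. Flush takes 3 to 6 N. Pressed flush in the first hole, it frees the arm: a pusher spring moves it out to s of about 0.014, so the pin stays caught under the wall when let go.
- grey_tube (a joint): Slide of the inner tube of the other lamp stand, which is white and otherwise alike, about 180 mm nearer to or farther from the robot and roughly parallel; m, near 0.002 at first. It is to stay locked.

How it is judged (in metres and radians):
On the way:
1. the blue lamp's pin is pressed flush and the arm is freed, still near its first hole (value of joint blue_pin above 0.007 m and value of joint blue_tube below 0.03 m), for 0.1 s.
At the end, for the whole second after the job is handed in: The blue lamp's arm is slid out to the other hole (slide above 0.070 m), its pin has popped up there (pressed less than 3 mm), and the white lamp's arm is still in (slide under 0.010 m) (value of joint blue_tube above 0.07 m and value of joint blue_pin below 0.003 m and value of joint grey_tube below 0.01 m); the robot touches nothing.
It fails at once if the white lamp's arm is let out (value of joint grey_tube above 0.01 m).
It also fails if it takes over 42 s, if anything falls off the work surface, if the arm or the gripper's body presses on something with over 40 N, if the wrist force passes 120 N, or if a joint passes its speed limit or range.

## Working session

There is one attempt and no reset: what is moved stays moved. The work goes in short steps, Python scripts to look and compute and a tool call to move; the robot and the scene stay as the last step left them, time stands still between calls to the robot, and variables do not carry over. Pictures are saved under pics/ and viewed, at most 10 in all, crops included, and the job is handed in when it is done.

Besides the shell and the picture viewer there is one more tool, called after "Call:" by a JSON object that holds its "api" and its "payload", one argument or row to a line. send_rows: Moves the arm, as the interface text tells. Its arguments: {"type":"object","properties":{"linear":{"type":"array"},"twist":{"type":"array"},"gripper":{"type":"array"},"grip_force":{"type":"number"}},"required":["linear","twist","gripper"]}

```bash
mkdir -p pics
python3 - <<'E'
from workcell import bot,camera,get_calibration
import cv2,numpy as np
o=bot.get_obs();print(o['time'],o['ee_pos'],o['tcp_rot'],o['opening'])
for n in("top","scene"):
    im=camera(n);np.save(f'pics/{n}.npy',im);cv2.imwrite(f'pics/{n}1.png',im[:,:,::-1]);print(n,get_calibration(n))
print(get_calibration('wrist'))
a=cv2.imread('pics/top1.png');b=cv2.imread('pics/scene1.png')
cv2.imwrite('pics/both.png',cv2.resize(np.vstack([a,b]),None,fx=.78,fy=.78))
E
```

```text
0.0 [0.19920818 0.51242416 0.24458149] [-1.79922808e+02  4.48988686e-04  1.58757366e+02] 0.08523214483195479
top {'fx': 441.03344121558285, 'fy': 441.03344121558285, 'cx': 251.96458738869543, 'cy': 191.40515192931932, 'origin': array([ 0.38918006, -0.08067318,  0.70473432]), 'orientation': array([-1.65192318e+02,  1.61596554e-01, -8.49542420e+01])}
scene {'fx': 424.99241369905025, 'fy': 424.99241369905025, 'cx': 253.95224642871167, 'cy': 180.07600645475605, 'origin': array([ 0.8236308 , -0.30236867,  0.61040123]), 'orientation': array([-144.14541556,   -0.36696894,   51.99621153])}
{'fx': 296.37057002948444, 'fy': 296.37057002948444, 'cx': 254.15592418692208, 'cy': 187.2011084164445, 'hand_eye': array([[ 9.29702122e-05, -9.48616746e-01, -3.16427340e-01,
         8.23474729e-02],
       [ 9.99999492e-01,  4.05637333e-04, -9.22247116e-04,
         3.67339503e-04],
       [ 1.00321380e-03, -3.16427093e-01,  9.48616302e-01,
        -1.28027829e-01],
       [ 0.00000000e+00,  0.00000000e+00,  0.00000000e+00,
         1.00000000e+00]])}
```

View pics/top1.png

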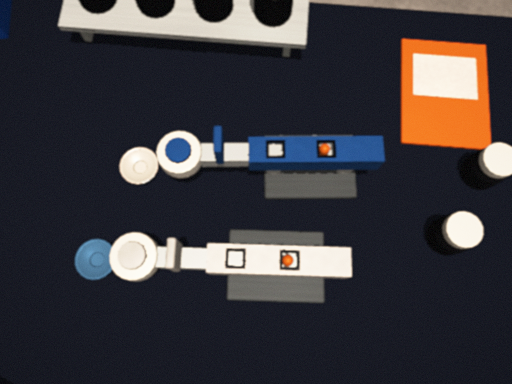

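The top view shows the blue lamp with its pin at (326,149), other hole at (275,149), grip plate at (218,140) and lamp to the left. The white stand is nearer the robot, with its pin at (288,260).

```bash
cat > h.py <<'E'
import numpy as np,cv2
from scipy.spatial.transform import Rotation as R
from workcell import get_calibration
def Rm(rpy): return R.from_euler('xyz',rpy,degrees=True).as_matrix()
def cam(n,obs=None):
    c=get_calibration(n)
    if n!='wrist': return c,np.array(c['origin']),Rm(c['orientation'])
    T=np.eye(4);T[:3,:3]=Rm(obs['tcp_rot']);T[:3,3]=obs['ee_pos'];T=T@c['hand_eye'];return c,T[:3,3],T[:3,:3]
def ray(u,v,z,K):
    c,o,M=K;d=M@[(u-c['cx'])/c['fx'],(v-c['cy'])/c['fy'],1];return o+d*(z-o[2])/d[2]
def proj(p,K):
    c,o,M=K;q=M.T@(np.array(p)-o);return q[0]/q[2]*c['fx']+c['cx'],q[1]/q[2]*c['fy']+c['cy']
def blobs(m,amin):
    n,l,s,c=cv2.connectedComponentsWithStats(m.astype(np.uint8));return [(c[i].round(1),s[i].tolist()) for i in range(1,n) if s[i][4]>=amin]
def orange(im):
    h=cv2.cvtColor(im,cv2.COLOR_RGB2HSV);return (h[...,0]<16)&(h[...,1]>150)&(h[...,2]>110)
def blue(im):
    h=cv2.cvtColor(im,cv2.COLOR_RGB2HSV);return (abs(h[...,0].astype(int)-110)<12)&(h[...,1]>150)&(h[...,2]>90)
E
python3 - <<'E'
from h import *
K=cam('top');im=np.load('pics/top.npy')
for c,s in blobs(orange(im),20): print('or',c,s,ray(*c,.096,K).round(4))
for c,s in blobs(blue(im),40): print('bl',c,s)
print([ (p,ray(*p,.09,K).round(4)) for p in[(326,149),(275.5,149),(235,258.5),(290,260)]])
print('plate',ray(218,128,.135,K),ray(218,155,.135,K))
K2=cam('scene');im=np.load('pics/scene.npy')
for c,s in blobs(orange(im),20): print('or',c,s,ray(*c,.096,K2).round(4))
E
```

```text
or [444.5 101.5] [401, 38, 91, 112, 6537] [ 0.7142 -0.3415  0.096 ]
or [323.9 148.6] [319, 143, 11, 12, 88] [ 0.6231 -0.1641  0.096 ]
or [286.8 259.9] [282, 255, 11, 11, 87] [ 0.4567 -0.1209  0.096 ]
bl [217.4 138.1] [213, 126, 9, 27, 209]
bl [319.9 149.2] [248, 136, 137, 27, 2785]
bl [177.7 149.8] [166, 139, 24, 23, 429]
[((326, 149), array([ 0.6251, -0.168 ,  0.09  ])), ((275.5, 149), array([ 0.6186, -0.0936,  0.09  ])), ((235, 258.5), array([ 0.453 , -0.0497,  0.09  ])), ((290, 260), array([ 0.4576, -0.1258,  0.09  ]))]
plate [ 0.62571494 -0.01080444  0.135     ] [ 0.58627103 -0.015071    0.135     ]
```

View pics/scene1.png

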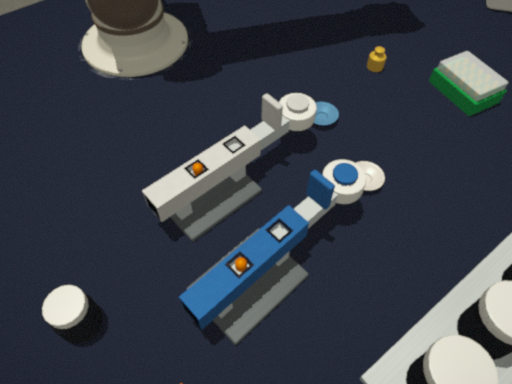

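The scene view confirms the layout: blue pin at (240,264), plate at (320,188), and the white stand further left. I'll shut the gripper and move above the blue pin.

Call:
{"api": "send_rows", "payload": {
  "linear": [
    [-0.04, -0.03, 0],
    [-0.04, -0.03, 0],
    [-0.04, -0.03, 0],
    [-0.04, -0.03, 0],
    [-0.04, -0.03, 0],
    [-0.04, -0.03, 0],
    [-0.04, -0.03, 0],
    [-0.04, -0.03, 0]
  ],
  "twist": [
    [0, 0, 0],
    [0, 0, 0],
    [0, 0, 0],
    [0, 0, 0],
    [0, 0, 0],
    [0, 0, 0],
    [0, 0, 0],
    [0, 0, 0]
  ],
  "gripper": [0, 0, 0, 0, 0, 0, 0, 0]
}}

```text
time: 1.1
ee_pos: [0.4111, 0.1715, 0.2451]
tcp_rot: [-180.0, -0.0, 158.8]
wrist_force: [0.6, 0.5, 0.3]
opening: 0.0001
grasp_force: 0.0
```

Call:
{"api": "send_rows", "payload": {
  "linear": [
    [-0.04, -0.03, 0],
    [-0.04, -0.03, 0],
    [-0.04, -0.03, 0],
    [-0.04, -0.03, 0],
    [-0.04, -0.03, 0],
    [-0.04, -0.03, 0],
    [-0.04, -0.03, 0],
    [-0.04, -0.03, 0]
  ],
  "twist": [
    [0, 0, 0],
    [0, 0, 0],
    [0, 0, 0],
    [0, 0, 0],
    [0, 0, 0],
    [0, 0, 0],
    [0, 0, 0],
    [0, 0, 0]
  ],
  "gripper": [0, 0, 0, 0, 0, 0, 0, 0]
}}

```text
time: 2.1
ee_pos: [0.6224, -0.1682, 0.2448]
tcp_rot: [-180.0, -0.0, 158.7]
wrist_force: [0.1, 0.5, 1.2]
opening: -0.0002
grasp_force: 0.0
```

Call:
{"api": "send_rows", "payload": {
  "linear": [
    [0, 0, 0],
    [0, 0, 0],
    [0, 0, 0],
    [0, 0, 0],
    [0, 0, 0],
    [0, 0, 0],
    [0, 0, 0],
    [0, 0, 0]
  ],
  "twist": [
    [0, 0, 0.8],
    [0, 0, 0.8],
    [0, 0, 0.8],
    [0, 0, 0.8],
    [0, 0, 0.8],
    [0, 0, 0.8],
    [0, 0, 0.8],
    [0, 0, 0.8]
  ],
  "gripper": [0, 0, 0, 0, 0, 0, 0, 0]
}}

```text
time: 3.1
ee_pos: [0.6218, -0.1666, 0.2447]
tcp_rot: [-179.9, -0.0, 94.5]
wrist_force: [-0.0, -0.4, -0.1]
opening: 0.0001
grasp_force: 0.0
```

Run:
```python
from h import *
from workcell import bot,camera
o=bot.get_obs();im=camera('wrist');np.save('pics/w1.npy',im);cv2.imwrite('pics/w1.png',im[:,:,::-1])
print(o['time'],o['q'],o['ee_pos'],o['tcp_rot'],o['wrist_force'],o['opening'])
K=cam('wrist',o)
for c,s in blobs(orange(im),40): print('or',c,s,ray(*c,.096,K).round(4))
for c,s in blobs(blue(im),200): print('bl',c,s)
print(proj([.623,-.165,.096],K))
K2=cam('scene');print(ray(240,264,.096,K2))
```

```text
3.1 [-1.50034954e+01  1.86215438e+01  2.59412295e+01  9.73757238e+01
  9.37400907e-04  7.05041313e+01] [ 0.6217682  -0.16663835  0.24471103] [-1.79947488e+02 -1.95857129e-02  9.44923639e+01] [-1.76534431e-04 -3.92955421e-01 -8.57803165e-02] 0.0001394140204103735
or [ 82.8 115. ] [73, 108, 20, 16, 261] [ 0.4605 -0.1203  0.096 ]
or [257.9 172.9] [251, 167, 15, 14, 174] [ 0.6241 -0.1623  0.096 ]
or [360.1 275.6] [286, 255, 141, 70, 3439] [ 0.745  -0.2695  0.096 ]
or [354.1 337.5] [348, 335, 11, 8, 43] [ 0.7544 -0.355   0.096 ]
bl [255.9  86.6] [235, 49, 45, 93, 1206]
(np.float64(256.56870498772247), np.float64(175.51768171796243))
[ 0.62817806 -0.16859793  0.096     ]
```

View pics/w1.png

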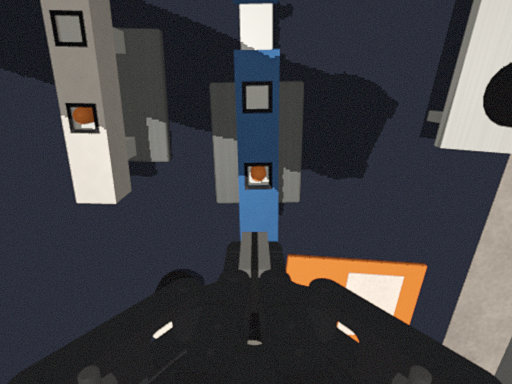

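The wrist view shows the blue pin at (258,173), inside its ring centred near (258,176), and the other hole at (257,97). The tool lines up with the tube. I'll descend onto the pin.

Call:
{"api": "send_rows", "payload": {
  "linear": [
    [0.0015, 0.002, 0.03],
    [0, 0, 0.04],
    [0, 0, 0.03],
    [0, 0, 0.02],
    [0, 0, 0.01],
    [0, 0, 0.004],
    [0, 0, 0],
    [0, 0, 0]
  ],
  "twist": [
    [0, 0, 0],
    [0, 0, 0],
    [0, 0, 0],
    [0, 0, 0],
    [0, 0, 0],
    [0, 0, 0],
    [0, 0, 0],
    [0, 0, 0]
  ],
  "gripper": [0, 0, 0, 0, 0, 0, 0, 0]
}}

```text
time: 4.15
ee_pos: [0.6242, -0.1651, 0.1121]
tcp_rot: [179.9, 0.0, 94.8]
wrist_force: [-0.2, 0.8, 0.5]
opening: 0.0002
grasp_force: 0.0
```

Call:
{"api": "send_rows", "payload": {
  "linear": [
    [0, 0, 0.002],
    [0, 0, 0.001],
    [0, 0, 0.001],
    [0, 0, 0]
  ],
  "twist": [
    [0, 0, 0],
    [0, 0, 0],
    [0, 0, 0],
    [0, 0, 0]
  ],
  "gripper": [0, 0, 0, 0]
}}

```text
time: 4.65
ee_pos: [0.6241, -0.1649, 0.1077]
tcp_rot: [179.9, 0.0, 94.8]
wrist_force: [0.7, 0.8, 3.6]
opening: 0.0001
grasp_force: 1.6
```

Call:
{"api": "send_rows", "payload": {
  "linear": [
    [0, 0, 0.001],
    [0, 0, 0.001],
    [0, 0, 0.001],
    [0, 0, 0]
  ],
  "twist": [
    [0, 0, 0],
    [0, 0, 0],
    [0, 0, 0],
    [0, 0, 0]
  ],
  "gripper": [0, 0, 0, 0]
}}

```text
time: 5.15
ee_pos: [0.6235, -0.165, 0.104]
tcp_rot: [-180.0, -0.0, 94.8]
wrist_force: [0.2, 0.1, 1.9]
opening: 0.0001
grasp_force: 0.9
```

Call:
{"api": "send_rows", "payload": {
  "linear": [
    [0, 0, 0.0005],
    [0, 0, 0.0005],
    [0, 0, 0]
  ],
  "twist": [
    [0, 0, 0],
    [0, 0, 0],
    [0, 0, 0]
  ],
  "gripper": [0, 0, 0]
}}

```text
time: 5.52
ee_pos: [0.6237, -0.165, 0.1038]
tcp_rot: [180.0, 0.0, 94.8]
wrist_force: [-2.4, 2.2, 6.6]
opening: 0.0001
grasp_force: 3.1
```

Call:
{"api": "send_rows", "payload": {
  "linear": [
    [0, 0, -0.01],
    [0, 0, -0.03],
    [0, 0, -0.05],
    [0, 0, -0.05],
    [0, 0, 0]
  ],
  "twist": [
    [0, 0, 0],
    [0, 0, 0],
    [0, 0, 0],
    [0, 0, 0],
    [0, 0, 0]
  ],
  "gripper": [0, 0, 0, 0, 0]
}}

```text
time: 6.15
ee_pos: [0.6248, -0.1655, 0.2484]
tcp_rot: [179.6, 0.2, 94.7]
wrist_force: [-0.1, -0.2, 0.2]
opening: 0.0001
grasp_force: 0.0
```

Run:
```python
from h import *
from workcell import bot,camera
o=bot.get_obs();im=camera('wrist');t=camera('top');s=camera('scene')
print(o['time'],o['ee_pos'],o['tcp_rot'])
K=cam('wrist',o);K1=cam('top')
for c,st in blobs(orange(im),20): print('or',c,st)
for c,st in blobs(blue(t),40): print('top bl',c,st)
b=[c for c,st in blobs(blue(t),40) if 195<c[0]<225 and c[1]<170]
if b: print('plate z.12',[ray(*x,.12,K1) for x in b])
a=np.vstack([im[60:260,160:360],s[160:360,160:360]]);cv2.imwrite('pics/c2.png',np.hstack([im[40:240,150:370],s[150:350,170:390]])[:,:,::-1])
```

```text
6.15 [ 0.62480102 -0.16553898  0.24839887] [1.79624991e+02 1.57276565e-01 9.47420117e+01]
or [ 79.5 114.4] [70, 107, 20, 16, 260]
or [253.7 168.7] [247, 166, 14, 7, 81]
or [354.7 273.9] [283, 253, 138, 69, 3335]
or [352.7 336.1] [345, 332, 14, 10, 63]
```

View pics/c2.png

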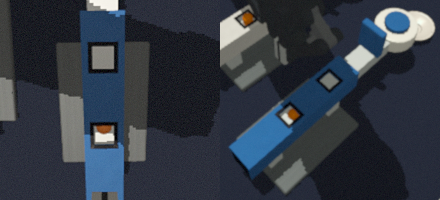

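The pin (now half visible at the lamp-side edge of its hole) is caught under the wall, so the arm is freed. Next I'll go behind the grip plate.

Call:
{"api": "send_rows", "payload": {
  "linear": [
    [0.04, 0, 0],
    [0.04, 0, 0],
    [0.04, 0, 0],
    [0.01, 0, 0.02],
    [0, 0, 0.04],
    [0, 0, 0.04],
    [0, 0, 0.03],
    [0, 0, 0]
  ],
  "twist": [
    [0, 0, 0],
    [0, 0, 0],
    [0, 0, 0],
    [0, 0, 0],
    [0, 0, 0],
    [0, 0, 0],
    [0, 0, 0],
    [0, 0, 0]
  ],
  "gripper": [0, 0, 0, 0, 0, 0, 0, 0]
}}

```text
time: 7.3
ee_pos: [0.6107, -0.0354, 0.1095]
tcp_rot: [-179.6, -0.0, 94.8]
wrist_force: [-1.1, 0.6, 1.0]
opening: -0.0003
grasp_force: 0.0
```

Call:
{"api": "send_rows", "payload": {
  "linear": [
    [0.005, 0, 0],
    [0.005, 0, 0],
    [0.005, 0, 0],
    [0.005, 0, 0],
    [0.005, 0, 0],
    [0.005, 0, 0],
    [0.005, 0, 0],
    [0, 0, 0]
  ],
  "twist": [
    [0, 0, 0],
    [0, 0, 0],
    [0, 0, 0],
    [0, 0, 0],
    [0, 0, 0],
    [0, 0, 0],
    [0, 0, 0],
    [0, 0, 0]
  ],
  "gripper": [0, 0, 0, 0, 0, 0, 0, 0]
}}

```text
time: 8.3
ee_pos: [0.6101, -0.0002, 0.1135]
tcp_rot: [180.0, -0.0, 94.8]
wrist_force: [0.3, -0.6, 0.4]
opening: -0.0003
grasp_force: 0.1
```

Call:
{"api": "send_rows", "payload": {
  "linear": [
    [0.005, 0, 0],
    [0.005, 0, 0],
    [0.005, 0, 0],
    [0.005, 0, 0],
    [0.005, 0, 0],
    [0.005, 0, 0],
    [0.005, 0, 0]
  ],
  "twist": [
    [0, 0, 0],
    [0, 0, 0],
    [0, 0, 0],
    [0, 0, 0],
    [0, 0, 0],
    [0, 0, 0],
    [0, 0, 0]
  ],
  "gripper": [0, 0, 0, 0, 0, 0, 0]
}}

```text
time: 9.18
ee_pos: [0.6069, 0.0341, 0.1134]
tcp_rot: [-180.0, 0.0, 94.7]
wrist_force: [-0.3, -4.7, 2.4]
opening: 0.0002
grasp_force: 2.2
```

Run:
```python
from h import *
from workcell import bot,camera
o=bot.get_obs();s=camera('scene');w=camera('wrist')
print(o['time'],o['ee_pos'],o['wrist_force'])
cv2.imwrite('pics/c3.png',np.hstack([s[100:340,170:410],w[0:240,130:370]])[:,:,::-1])
```

```text
9.175 [0.60686936 0.03409058 0.11338963] [-0.33353675 -4.73690215  2.39473489]
```

View pics/c3.png

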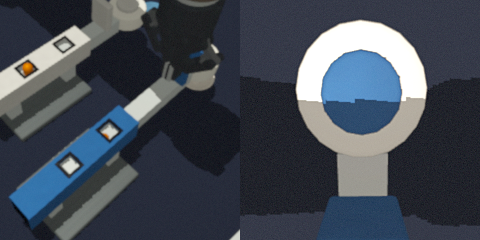

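The fingers are pushing the plate with about 5 N, and a sliver of orange already shows in the second hole at crop (105,133). I'll continue in small steps.

Call:
{"api": "send_rows", "payload": {
  "linear": [
    [0.002, 0, 0],
    [0.002, 0, 0],
    [0.002, 0, 0],
    [0, 0, 0]
  ],
  "twist": [
    [0, 0, 0],
    [0, 0, 0],
    [0, 0, 0],
    [0, 0, 0]
  ],
  "gripper": [0, 0, 0, 0]
}}

```text
time: 9.78
ee_pos: [0.6067, 0.0408, 0.1132]
tcp_rot: [180.0, -0.0, 94.8]
wrist_force: [-0.2, -0.1, -0.4]
opening: 0.0
grasp_force: 0.0
```

Call:
{"api": "send_rows", "payload": {
  "linear": [
    [0.002, 0, 0],
    [0.001, 0, 0],
    [0.001, 0, 0],
    [0, 0, 0]
  ],
  "twist": [
    [0, 0, 0],
    [0, 0, 0],
    [0, 0, 0],
    [0, 0, 0]
  ],
  "gripper": [0, 0, 0, 0]
}}

```text
time: 10.28
ee_pos: [0.6063, 0.0442, 0.1133]
tcp_rot: [180.0, 0.0, 94.8]
wrist_force: [0.2, -2.5, 0.0]
opening: 0.0002
grasp_force: 1.1
```

Run:
```python
from h import *
from workcell import bot,camera
o=bot.get_obs();s=camera('scene')
print(o['time'],o['ee_pos'],o['wrist_force'])
cv2.imwrite('pics/c4.png',cv2.resize(s[190:300,220:340],None,fx=4,fy=4)[:,:,::-1])
```

```text
10.275 [0.60634701 0.04421945 0.11326985] [ 0.19098994 -2.48693334  0.02123239]
```

View pics/c4.png

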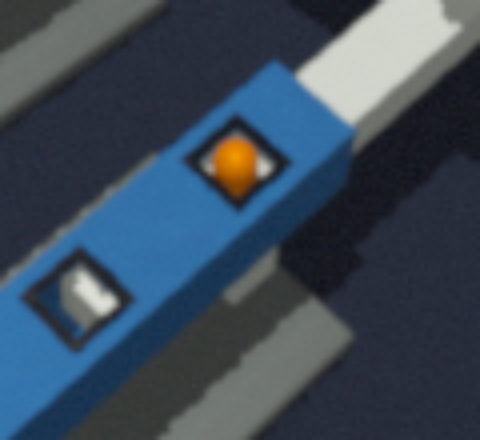

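The pin appears domed and centred in the second hole at crop (237,165). I'll push a bit more to test the lock.

Call:
{"api": "send_rows", "payload": {
  "linear": [
    [0.001, 0, 0],
    [0.001, 0, 0],
    [0.001, 0, 0],
    [0, 0, 0],
    [0, 0, 0]
  ],
  "twist": [
    [0, 0, 0],
    [0, 0, 0],
    [0, 0, 0],
    [0, 0, 0],
    [0, 0, 0]
  ],
  "gripper": [0, 0, 0, 0, 0]
}}

```text
time: 10.95
ee_pos: [0.6061, 0.047, 0.1132]
tcp_rot: [-180.0, 0.0, 94.7]
wrist_force: [0.8, -5.0, -0.1]
opening: 0.0001
grasp_force: 2.6
```

Call:
{"api": "send_rows", "payload": {
  "linear": [
    [0.001, 0, 0],
    [0.001, 0, 0],
    [0, 0, 0],
    [0, 0, 0]
  ],
  "twist": [
    [0, 0, 0],
    [0, 0, 0],
    [0, 0, 0],
    [0, 0, 0]
  ],
  "gripper": [0, 0, 0, 0]
}}

```text
time: 11.45
ee_pos: [0.606, 0.0475, 0.1133]
tcp_rot: [-180.0, 0.2, 94.7]
wrist_force: [1.4, -13.3, -1.3]
opening: -0.0002
grasp_force: 6.7
```

Force rises to 13 N with almost no motion, so the arm is blocked. I'll back off, lift and check the pin.

Call:
{"api": "send_rows", "payload": {
  "linear": [
    [-0.01, 0, 0],
    [-0.01, 0, 0],
    [0, 0, -0.03],
    [0, 0, -0.05],
    [0, 0, -0.05],
    [-0.05, 0, 0],
    [-0.05, 0, 0],
    [0, 0, 0]
  ],
  "twist": [
    [0, 0, 0],
    [0, 0, 0],
    [0, 0, 0],
    [0, 0, 0],
    [0, 0, 0],
    [0, 0, 0],
    [0, 0, 0],
    [0, 0, 0]
  ],
  "gripper": [0, 0, 0, 0, 0, 0, 0, 0]
}}

```text
time: 12.45
ee_pos: [0.6159, -0.0733, 0.2431]
tcp_rot: [-180.0, -0.0, 94.6]
wrist_force: [0.7, -0.5, -0.7]
opening: -0.0003
grasp_force: 0.0
```

Run:
```python
from h import *
from workcell import bot,camera
o=bot.get_obs();s=camera('scene');w=camera('wrist')
print(o['time'],o['ee_pos'],o['wrist_force'])
a=cv2.resize(s[190:300,220:340],(400,367));b=cv2.resize(w[40:296,120:400],(400,367))
cv2.imwrite('pics/c5.png',np.hstack([a,b])[:,:,::-1])
```

```text
12.45 [ 0.61589763 -0.07331218  0.24308099] [ 0.66720939 -0.47606383 -0.70709101]
```

View pics/c5.png

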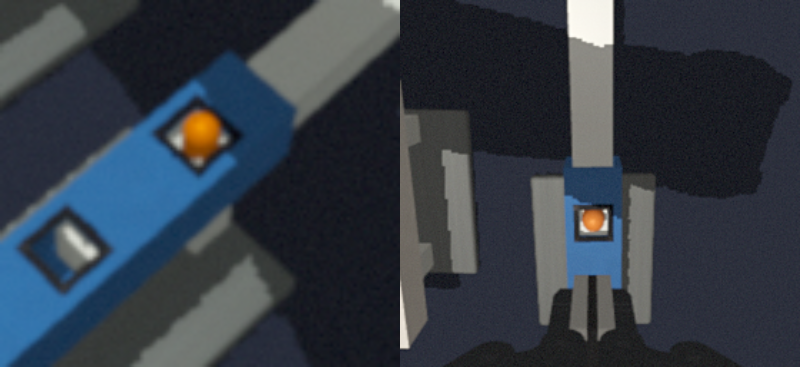

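The pin stands domed and proud in the second hole, at left crop (202,132) overlapping the ring, and the robot is clear. Handing in.

```bash
python3 -c "
from workcell import ticket
print(ticket.job_done())"
```

```text
the job is handed in; nothing more can be done
None
```

The blue lamp's arm is out at the second hole with its pin popped up; pushing on it gave 13 N and almost no movement. The white lamp was never touched, and I handed the job in at about 12.5 s with no verdict shown.

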